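Start the frozen toast through the lever guard

TASK

The two frozen slices are waiting in the toaster. Reach down through the yellow guard's windows: press the red lever all the way down until it stops, then press the blue defrost button fully in and let it come back up. Do not touch the guard with any part of the robot, and do not lift, carry or shift any of the other things on the worktop.

Things in the scene. Friction and masses are not known exactly. Their poses are not given: they have to be found in the camera images.
- slot_toaster: Pale toaster fixed to the worktop, housing 180 mm deep (x), 200 mm wide (y), 140 mm high; origin under the centre of the housing, on the worktop; z up. Its -x end (towards the robot) carries the controls: lever on the +y (left) half, button on the -y half. Two slices stick up out of its top, up to 30 mm above it when the lever is up, and sink with the lever. It may stand turned by up to 0.3 rad.
- guard: Fixed wire cage on the control end with a flat yellow collar, 8 mm thick, its top 142 mm above the worktop and its underside 134 mm; axes and origin as the toaster's. The collar spans x -187 to -91 mm and y -102 to +102 mm and has two rectangular windows, each 84 mm wide (y) and 77 mm deep (x), parted by a 12 mm bar. Wires close front and sides. Must not be touched.
- lever_window (a point): Centre of the left (+y) window (x -136, y +48 mm in the toaster's frame), over the lever, in the plane of the collar's top; axes as the toaster's.
- button_window (a point): Centre of the right (-y) window (x -136, y -48 mm in the toaster's frame), over the button, in the plane of the collar's top; axes as the toaster's.
- lever_top (a point): Centre of the upper face of the red lever tab (40 mm in x, 34 mm in y, 8 mm thick), at x -135, y +48 mm in the toaster's frame; moves with it. With the lever up it is 128 mm above the worktop, fully down 100 mm; nothing lies under the tab for its travel.
- lever (a joint): Lever travel downward in m: 0 = up, 0.028 = fully down at its stop. Starts between 0 and 0.006. About 5 N moves it; it has no spring and stays where it is left.
- defrost_top (a point): Centre of the upper face of the round blue button, 28 mm across; moves with it. The button is in a black housing on a console inside the guard, below the right window, and is pressed straight down. Its centre lies at x -135, y -48 mm in the toaster's frame; its top is 118 mm above the worktop when out and 112 mm fully in, the housing (44 mm across) 108 mm.
- defrost (a joint): Button travel downward in m: 0 = out, 0.006 = fully in, which takes about 5 N; springs back out when released.
- teal_mug: Mug, teal above and white below, 82 mm across, 94 mm high, handle to the side; loose bystander, origin under its centre; leave it alone.
- jam_jar: Straight jar with a grey lid, 66x72 mm, 102 mm high; loose bystander, origin under its centre; leave it alone.
- mill: Turned wooden pepper mill, 58 mm across, 160 mm high; loose bystander, origin under its centre; leave it alone.
- bean_tin: Red food tin, 75 mm across, 58 mm high; loose bystander, origin under its centre; leave it alone.
- glass: Clear drinking glass, 80 mm across, 91 mm high; loose bystander, origin under its centre; leave it alone.

How it is judged:
On the way, in this order (a step that is already met when the one before it is completed fails the run):
1. the lever is pressed down to its stop (value of joint lever above 0.0245 m), for 0.1 s.
2. then the defrost button is pressed in, with the lever still down (value of joint lever above 0.0245 m and value of joint defrost above 0.0042 m), for 0.05 s.
At the end, for the whole second after the job is handed in: The lever is down within 3.5 mm of its stop, the button has come back out (within 1.5 mm), and no bystander is more than 20 mm from where it stood (value of joint lever above 0.0245 m and value of joint defrost below 0.0015 m and distance of each of teal_mug, jam_jar, mill, bean_tin, glass from where it was at the start of the episode below 0.02 m); the robot touches nothing.
It fails at once if the robot touches the guard (more than 0.5 N) (contact force between any of the arm, the fingers and guard above 0.5 N).
It fails at once if a loose thing on the worktop is lifted, carried or pushed more than 20 mm from its place (distance of any of teal_mug, jam_jar, mill, bean_tin, glass from where it was at the start of the episode above 0.02 m).
It also fails if it takes over 45 s, if anything falls off the work surface, if the arm or the gripper's body presses on something with over 40 N, if the wrist force passes 120 N, or if a joint passes its speed limit or range.

ROBOT

A 6-joint arm with a two-finger parallel gripper is mounted at the origin on a cart in front of the work surface, level with it; the furniture and walls round the work are solid. World frame = base frame: x ahead of the robot, y to its left, z up, the work surface at z = 0. Lengths are in m, angles in rad, forces in N, time in s.
With the tool pointing down it reaches from about 0.325 to 0.875 m from the base axis. Payload 4.4 kg.
Tool frame: the origin (TCP) lies midway between the tips of the shut fingers; the grasp point (between the pads) lies 19 mm behind it (ctrl.pinch_z is the distance from the TCP to the grasp point, in m); z points along the fingers, x is the direction in which the jaws open and shut, and the axes are right-handed (so a half turn about z gives the same grasp; the last joint's range is limited). The gripper opens to 85 mm and grips with 20 to 120 N. Pads are 22 mm wide; open, the fingers measure 114 mm over their backs; the gripper's body (76 mm by 85 mm) begins 54 mm behind the grasp point. The pads swing forward as they close: fully open they stand 13 mm farther back than shut.
Start: joints at [1.028, 0.207, 1.542, -0, 1.393, -0.15], TCP at [0.22, 0.531, 0.231] pointing down, gripper open.
Joint ranges: [-2.73, 2.73], [-0.86, 2.22], [0.23, 2.46], [-1.11, 4.25], [0.08, 2.63], [-2.82, 2.82]. Speed limits (rad/s): [2.79, 2.79, 3.14, 3.14, 3.14, 3.14].

INTERFACE

Orientations are given as a 3x3 rotation matrix whose columns are the frame's x, y, z axes.
In Python, from station import ctrl gives the robot as it stands.
- The arm moves only by the tool play_rows, never from a script. Its argument "plan" is a list of rows, each a list of 7 numbers: the gripper command: -1 is fully open, 1 is shut, values between are in proportion, then the shift along the tool's x, y, z in cm, then the turn, a rotation vector about the tool's x, y, z in degrees. In form: [[jaw, tx, ty, tz, wx, wy, wz], ...]. A call has 1 to 10 rows; each row is the pose to reach, as a shift and turn from the pose commanded when the call began, along the tool's axes at that moment; what a row does not reach only later rows make up. A row lasts 1/12 s, in which the tool goes at most 41.7 mm and 7.16 degrees, less where a joint would pass 70% of its speed; a pose out of reach is approached as far as the arm can. A call with a gripper value outside its range is refused whole. The fingers move at their own pace and stop on an object; the grip force is fixed at half the most. Time passes only in rows, so rows that repeat a pose let the fingers close. It gives the time, the measured TCP pose, the force and the opening at its end, in the units of the state.
- ctrl.observe(): the state, without advancing time (a new reading comes with each control period).
- ctrl.snapshot(name): name is "side" or "top"; returns (picture, depth): 420x560x3 uint8, red, green, blue; 420x560 float32, m along the optical axis (not along the pixel's ray), 0 where there is no reading.
- ctrl.get_calibration(name): a dict with "intrinsics" (3x3 intrinsics, pixels), "dist" ([k1, k2, p1, p2, k3] as OpenCV has them; the pictures are not rectified), "camera_from_world" (4x4, takes a point from world to camera coordinates). Camera axes: x right, y down, z forward; pixel columns grow to the right and rows downward; lengths in m; the calibration is good to about 2 mm. A picture is of the moment at which its call begins. get_calibration takes no time and is no camera call.
- ctrl.finish_job(): hands the job in, once; it reports no verdict.
The state is a dict: "time_s": time; "joint_positions": joint angles; "qd": joint speeds; "tau": joint torques, N m; "ee_pos": TCP position; "eef_rot": TCP orientation; "contact_force": force on the tool from outside, world axes, zero at the start; "torque": the same for the moment, N m; "grip_width": finger opening in m.
Only numpy, scipy, OpenCV 4.12 (cv2) and the standard library are available. Lean on these libraries where they do the work, as an engineer would, in place of code of your own. Each camera call takes 0.05 s, during which the arm holds its last target. There are 200 camera calls.

## Working session

There is one attempt and no reset: what is moved stays moved. The work goes in short steps, Python scripts to look and compute and a tool call to move; the robot and the scene stay as the last step left them, time stands still between calls to the robot, and variables do not carry over. Pictures are saved under pics/ and viewed, about 8 in all and at most 12, crops included, and the job is handed in when it is done.

Besides the shell and the picture viewer there is one more tool, called after ">>>" as name(argument=value, ...), one argument or row to a line, values as JSON. play_rows: Moves the arm, as the interface text tells. Its arguments: {"type":"object","properties":{"plan":{"type":"array","items":{"type":"array","items":{"type":"number"}}}},"required":["plan"]}

```bash
mkdir -p pics; ls
cat > h.py <<'E'
import numpy as np, cv2
from station import ctrl
def snap(n,tag):
    im,d=ctrl.snapshot(n); cv2.imwrite(f'pics/{tag}.png',im[:,:,::-1]); np.savez(f'pics/{tag}.npz',im=im,d=d); return im,d
def world(n,d):
    """world xyz for each pixel using depth"""
    c=ctrl.get_calibration(n); H,W=d.shape
    uv=np.stack(np.meshgrid(np.arange(W),np.arange(H)),-1).reshape(-1,1,2).astype(np.float64)
    r=cv2.undistortPoints(uv,np.array(c['intrinsics'],float),np.array(c['dist'],float)).reshape(H,W,2)
    p=np.dstack([r*d[...,None],d]); T=np.linalg.inv(c['camera_from_world'])
    return p@T[:3,:3].T+T[:3,3]
def ray(n,uv,z):
    c=ctrl.get_calibration(n); T=np.linalg.inv(c['camera_from_world'])
    r=cv2.undistortPoints(np.array(uv,np.float64).reshape(-1,1,2),np.array(c['intrinsics'],float),np.array(c['dist'],float)).reshape(-1,2)
    v=np.c_[r,np.ones(len(r))]@T[:3,:3].T; o=T[:3,3]
    return o+v*((z-o[2])/v[:,2])[:,None]
E
python3 - <<'E'
from h import *
for n in('top','side'):
    im,d=snap(n,n+'0'); P=world(n,d)
    hsv=cv2.cvtColor(im,cv2.COLOR_RGB2HSV)
    c=ctrl.get_calibration(n); print(n,np.linalg.inv(c['camera_from_world'])[:3,3])
    for nm,lo,hi in(('yellow',(20,120,100),(35,255,255)),('red',(0,150,80),(8,255,255)),('blue',(100,130,60),(130,255,255))):
        m=cv2.inRange(hsv,lo,hi); k,l,st,ce=cv2.connectedComponentsWithStats(m)
        for i in range(1,k):
            if st[i,4]>25:
                q=P[(l==i)&(d>0)]; print(nm,st[i],ce[i].round(1),np.median(q,0).round(4) if len(q) else '')
print({k:np.round(v,3) for k,v in ctrl.observe().items()})
a=[cv2.imread(f'pics/{n}0.png') for n in('top','side')]
cv2.imwrite('pics/both.png',cv2.resize(np.vstack(a),(400*1,600)))
E
```

```text
pics
top [ 0.26853922 -0.01144935  1.52009028]
yellow [267 189  66  38 651] [299.5 209.2] [ 0.4373 -0.0808  0.1412]
red [279 203  13  13 128] [285.  209.1] [ 0.4447 -0.0324  0.1247]
blue [309 201   9   9  65] [312.8 205. ] [ 0.4615 -0.1265  0.117 ]
side [0.32287224 1.29603018 0.63664476]
yellow [274 177  37  24 390] [291.8 188.7] [ 0.4461 -0.076   0.1409]
{'time_s': np.float64(0.1), 'joint_positions': array([ 1.027,  0.207,  1.543, -0.   ,  1.393, -0.15 ]), 'qd': array([ 0.   , -0.001, -0.003, -0.001, -0.   ,  0.   ]), 'tau': array([ 1.0000e-03, -3.8409e+01, -2.9255e+01, -0.0000e+00,  5.0000e-03,
       -0.0000e+00]), 'ee_pos': array([0.22 , 0.531, 0.23 ]), 'eef_rot': array([[ 0.383,  0.924, -0.001],
       [ 0.924, -0.383, -0.002],
       [-0.002, -0.   , -1.   ]]), 'contact_force': array([-0.285, -0.489,  0.188]), 'torque': array([ 0.039,  0.01 , -0.004]), 'grip_width': np.float64(0.085)}
```

View pics/top0.png

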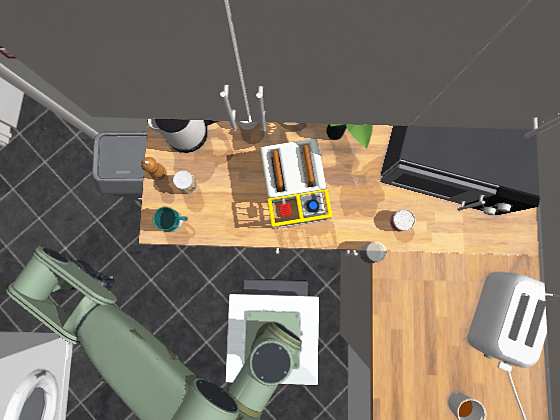

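View pics/side0.png

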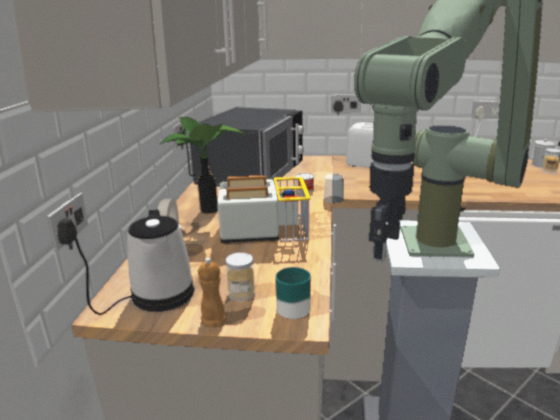

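The top view shows the toaster at about (293,170), with the yellow collar at (300,209), the red lever at (285,209) and the blue button at (313,205). The side view confirms the collar's height (depth 0.141 m). The mug, jar and mill stand to the left, clear of the toaster. Next I fit the collar outline and check all heights.

Run:
```python
from h import *
z=np.load('pics/top0.npz'); im,d=z['im'],z['d']; hsv=cv2.cvtColor(im,cv2.COLOR_RGB2HSV)
m=cv2.inRange(hsv,(20,120,80),(35,255,255)); m[:185]=0;m[235:]=0;m[:,:255]=0;m[:,345:]=0
pts=np.argwhere(m>0)[:,::-1].astype(float)
w=ray('top',pts,.142)[:,:2]
# yellow wires lower stick out little; min area rect
r=cv2.minAreaRect((w*1000).astype(np.float32)); print(r)
red=ray('top',[[285,209.1]],.125)[0]; bl=ray('top',[[312.8,205.]],.118)[0]; print(red,bl)
v=bl-red; t=np.arctan2(v[0],-v[1]); print('yaw',t,'deg',np.degrees(t), np.hypot(*v[:2]))
# side rect
z=np.load('pics/side0.npz'); im2,d2=z['im'],z['d']; h2=cv2.cvtColor(im2,cv2.COLOR_RGB2HSV)
m2=cv2.inRange(h2,(20,120,80),(35,255,255)); m2[:170]=0;m2[202:]=0;m2[:,:268]=0;m2[:,315:]=0
p2=np.argwhere(m2>0)[:,::-1].astype(float); w2=ray('side',p2,.142)[:,:2]
print(cv2.minAreaRect((w2*1000).astype(np.float32)))
b2=cv2.inRange(h2,(105,130,40),(130,255,255)); b2[:180]=0;b2[205:]=0
print('side blue',np.argwhere(b2>0).mean(0))
# everything high near the way (top depth)
P=world('top',d); ok=(d>0)&(P[...,0]>.3)&(P[...,0]<.8)&(abs(P[...,1])<.6)
for lo in (.15,.2,.3): 
    q=P[ok&(P[...,2]>lo)]; print(lo,len(q),q.min(0).round(3),q.max(0).round(3))
R=ctrl.observe()['eef_rot'];p=ctrl.observe()['ee_pos']
print('shift tool cm',R.T@(np.array([red[0],red[1],.24])-p)*100)
```

```text
((421.6064147949219, -98.50106811523438), (155.9946746826172, 231.61737060546875), 10.814528465270996)
[ 0.44387755 -0.0323187   0.125     ] [ 0.46159155 -0.12608787  0.118     ]
yaw 0.1867103998028531 deg 10.69771789990372 0.09542768264193215
((448.16412353515625, -74.01126098632812), (98.1670150756836, 222.59619140625), 10.862885475158691)
side blue [191.9  287.95]
0.15 70718 [ 0.42 -0.6   0.15] [0.794 0.472 1.009]
0.2 69309 [ 0.512 -0.6    0.2  ] [0.794 0.472 1.009]
0.3 64803 [ 0.58 -0.6   0.3 ] [0.794 0.472 1.009]
shift tool cm [-43.42795136  42.25267933  -0.90177929]
```

Run:
```python
from h import *
d=np.load('pics/top0.npz')['d']; P=world('top',d)
m=(d>0)&(P[...,2]>.18)&(P[...,0]>.3)&(P[...,0]<.62)&(abs(P[...,1]+.05)<.5)
k,l,st,ce=cv2.connectedComponentsWithStats(m.astype(np.uint8))
for i in range(1,k):
    q=P[l==i]
    if len(q)>3: print(st[i],q.min(0).round(2),q.max(0).round(2))
```

```text
[    0     0   250   131 18799] [0.58 0.07 0.49] [0.62 0.45 0.99]
[222   0   3   8  13] [0.62 0.07 0.97] [0.62 0.08 0.99]
[230   0   5  10  19] [0.62 0.06 0.97] [0.62 0.07 0.99]
[233   0  32  23 215] [0.62 0.02 0.94] [0.62 0.06 0.99]
[  233     0   221   131 13441] [ 0.58 -0.33  0.5 ] [0.62 0.07 0.99]
[287   0   4   3   8] [ 0.62 -0.02  0.99] [ 0.62 -0.01  0.99]
[291   0   4   7  12] [ 0.62 -0.02  0.98] [ 0.62 -0.02  0.99]
[292   0  14  23  72] [ 0.62 -0.04  0.94] [ 0.62 -0.02  0.99]
[303   0  15  13  61] [ 0.62 -0.06  0.97] [ 0.62 -0.04  1.  ]
[320   0   3   4   7] [ 0.62 -0.06  0.99] [ 0.62 -0.06  1.  ]
[ 313    0  193   51 2971] [ 0.62 -0.33  0.87] [ 0.62 -0.05  1.01]
[471   1   6   5   9] [ 0.62 -0.27  0.99] [ 0.62 -0.26  1.  ]
[484   0  10  11  29] [ 0.62 -0.29  0.98] [ 0.62 -0.28  1.  ]
[495   0   6  10  16] [ 0.62 -0.3   0.98] [ 0.62 -0.29  1.01]
[502   0   8   6  23] [ 0.62 -0.31  0.99] [ 0.62 -0.3   1.01]
[513   0  14   9  52] [ 0.62 -0.33  0.99] [ 0.62 -0.31  1.01]
[526   0  34  33 440] [ 0.62 -0.41  0.93] [ 0.62 -0.34  1.01]
[260   5   5   8  13] [0.62 0.02 0.96] [0.62 0.0
[... 7371 characters left out ...]
62 -0.42  0.75] [ 0.62 -0.42  0.76]
[525  83   2   4   5] [ 0.62 -0.48  0.74] [ 0.62 -0.47  0.76]
[80 85  4  1  4] [0.62 0.4  0.69] [0.62 0.41 0.69]
[518  84   3   2   4] [ 0.62 -0.47  0.75] [ 0.62 -0.46  0.75]
[530  85   3   2   4] [ 0.62 -0.49  0.74] [ 0.62 -0.49  0.75]
[76 86  3  2  4] [0.62 0.42 0.68] [0.62 0.42 0.68]
[545  87   4   3   5] [ 0.62 -0.53  0.74] [ 0.62 -0.52  0.74]
[526  88   4   6  10] [ 0.62 -0.5   0.71] [ 0.62 -0.49  0.74]
[534  89   5   5   8] [ 0.62 -0.52  0.71] [ 0.62 -0.51  0.73]
[550  88   3   5   5] [ 0.62 -0.55  0.72] [ 0.62 -0.53  0.74]
[527  99   2   3   4] [ 0.62 -0.53  0.67] [ 0.62 -0.52  0.68]
[ 392  151   65   35 1746] [ 0.52 -0.55  0.18] [ 0.62 -0.37  0.27]
```

>>> play_rows(
  plan=[
    [1,-2.9,2.8,-1,0,0,-3],
    [1,-5.8,5.6,-1,0,0,-6],
    [1,-8.7,8.4,-1,0,0,-9],
    [1,-11.6,11.2,-1,0,0,-12],
    [1,-14.5,14,-1,0,0,-15],
    [1,-17.4,16.8,-1,0,0,-18],
    [1,-20,19.4,-1,0,0,-21],
    [1,-22,21.4,-1,0,0,-24],
    [1,-22,21.4,-1,0,0,-24],
    [1,-22,21.4,-1,0,0,-24],
  ],
)

```text
time_s: 0.93
ee_pos: [0.3338, 0.245, 0.241]
eef_rot: [[-0.022, 1.0, -0.001], [1.0, 0.022, 0.0], [0.0, -0.001, -1.0]]
contact_force: [0.4, 0.2, -0.1]
grip_width: -0.0002
```

>>> play_rows(
  plan=[
    [1,-3.6,1.3,0,0,0,-2],
    [1,-7.2,2.6,0,0,0,-4],
    [1,-10.8,4,0,0,0,-5.5],
    [1,-14.4,5.4,0,0,0,-7],
    [1,-18,6.7,0,0,0,-8.5],
    [1,-21.6,8,0,0,0,-9.5],
    [1,-25,9.3,0,0,0,-9.5],
    [1,-28,10.4,0,0,0,-9.5],
    [1,-28,10.4,0,0,0,-9.5],
    [1,-28,10.4,0,0,0,-9.5],
  ],
)

```text
time_s: 1.77
ee_pos: [0.4454, -0.0311, 0.2409]
eef_rot: [[-0.189, 0.982, -0.001], [0.982, 0.189, 0.001], [0.001, -0.001, -1.0]]
contact_force: [0.3, 0.4, -0.8]
grip_width: 0.0
```

Run:
```python
from h import *
a,d=snap('top','top1'); b,_=snap('side','side1')
c=np.vstack([cv2.resize(a[150:250,220:360],(560,400),interpolation=2)[:,:,::-1][:295],cv2.resize(b[100:260,240:440],(560,448))[:300,:,::-1]])
cv2.imwrite('pics/c1.png',c); print(ctrl.observe()['ee_pos'])
```

```text
[ 0.44457289 -0.02956937  0.24077769]
```

View pics/c1.png

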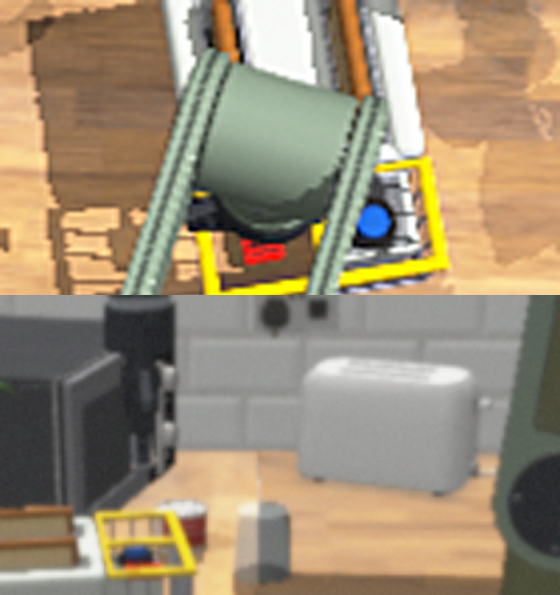

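The side crop shows the shut fingers (about 145,430 in the crop) hanging clear above the left window. In the top crop the lever peeks out under the wrist at (262,250). I'll now go down to just inside the window.

>>> play_rows(
  plan=[
    [1,0,0,2.5,0,0,0],
    [1,0,0,5,0,0,0],
    [1,0,0,7.5,0,0,0],
    [1,0,0,9.5,0,0,0],
    [1,0,0,9.5,0,0,0],
  ],
)

```text
time_s: 2.28
ee_pos: [0.4406, -0.0281, 0.142]
eef_rot: [[-0.194, 0.981, -0.01], [0.981, 0.194, 0.003], [0.005, -0.009, -1.0]]
contact_force: [-0.8, 0.5, -0.2]
grip_width: -0.0002
```

Run:
```python
from h import *
b,_=snap('side','side2')
cv2.imwrite('pics/c2.png',cv2.resize(b[120:240,230:370],(700,600),interpolation=2)[:,:,::-1]); print(ctrl.observe()['ee_pos'])
```

```text
[ 0.44234122 -0.02875576  0.14417163]
```

View pics/c2.png

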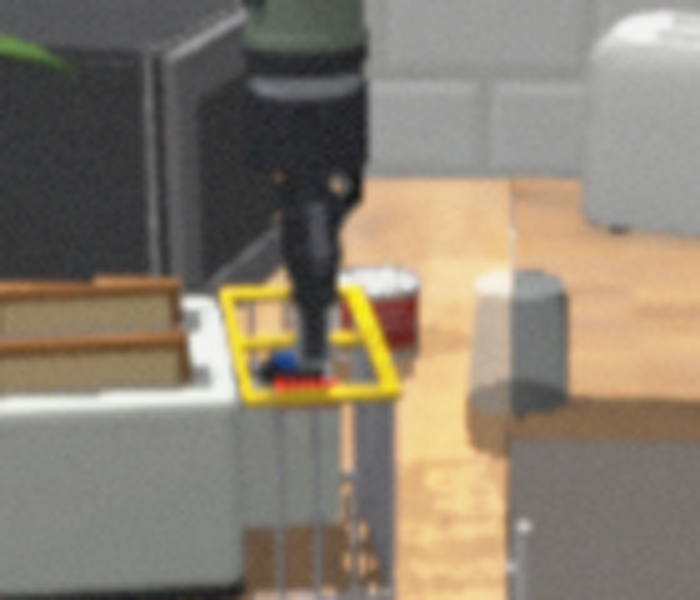

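The fingers enter the left window centrally (crop 315,350), right above the red tab (305,383). Now I press.

>>> play_rows(
  plan=[
    [1,-0.3,0.2,1,0,0,0],
    [1,-0.3,0.2,2,0,0,0],
    [1,-0.3,0.2,2.8,0,0,0],
    [1,-0.3,0.2,3.5,0,0,0],
    [1,-0.3,0.2,4,0,0,0],
    [1,-0.3,0.2,4.3,0,0,0],
    [1,-0.3,0.2,4.5,0,0,0],
    [1,-0.3,0.2,4.5,0,0,0],
  ],
)

```text
time_s: 3.0
ee_pos: [0.4479, -0.034, 0.1014]
eef_rot: [[-0.191, 0.982, 0.001], [0.982, 0.191, -0.001], [-0.001, 0.001, -1.0]]
contact_force: [2.2, 0.5, 4.1]
grip_width: -0.0001
```

>>> play_rows(
  plan=[
    [1,0,0,0.1,0,0,0],
    [1,0,0,0.2,0,0,0],
    [1,0,0,0.3,0,0,0],
    [1,0,0,0.3,0,0,0],
  ],
)

```text
time_s: 3.33
ee_pos: [0.4479, -0.034, 0.0999]
eef_rot: [[-0.191, 0.982, 0.001], [0.982, 0.191, -0.001], [-0.001, 0.0, -1.0]]
contact_force: [-0.9, 1.0, 14.2]
grip_width: 0.0
```

The tab is at its stop: z 0.0999 with the force up to 14 N. I lift out and move over the button.

>>> play_rows(
  plan=[
    [1,0,0,-2,0,0,0],
    [1,0,0,-5,0,0,0],
    [1,0,0,-8,0,0,0],
    [1,0,0,-10,0,0,0],
    [1,0,0,-10,0,0,0],
    [1,-3,-0.2,-10,0,0,0],
    [1,-6,-0.4,-10,0,0,0],
    [1,-9.3,-0.4,-10,0,0,0],
    [1,-9.3,-0.4,-10,0,0,0],
    [1,-9.3,-0.4,-10,0,0,0],
  ],
)

```text
time_s: 4.17
ee_pos: [0.4593, -0.1263, 0.1961]
eef_rot: [[-0.188, 0.982, -0.005], [0.982, 0.188, 0.002], [0.003, -0.005, -1.0]]
contact_force: [-0.3, 0.7, 0.1]
grip_width: 0.0002
```

Run:
```python
from h import *
a,_=snap('top','top3'); b,_=snap('side','side3')
c=np.vstack([cv2.resize(a[150:250,220:360],(560,400),interpolation=2)[:295,:,::-1],cv2.resize(b[140:230,230:370],(466,300))[:,:,::-1].copy() if 0 else cv2.resize(b[140:220,230:380],(560,300))[:,:,::-1]])
cv2.imwrite('pics/c3.png',c); print(ctrl.observe()['ee_pos'])
P=world('top',_*0+1 if 0 else np.load('pics/top3.npz')['d']); 
hs=cv2.cvtColor(a,cv2.COLOR_RGB2HSV); m=cv2.inRange(hs,(0,150,80),(8,255,255)); m[:,:265]=0;m[:,320:]=0; m[:190]=0; m[230:]=0
print('red top',m.sum()//255,np.median(P[m>0],0))
```

```text
[ 0.45949209 -0.12473495  0.19645756]
red top 65 [ 0.44670058 -0.02553309  0.0986423 ]
```

View pics/c3.png

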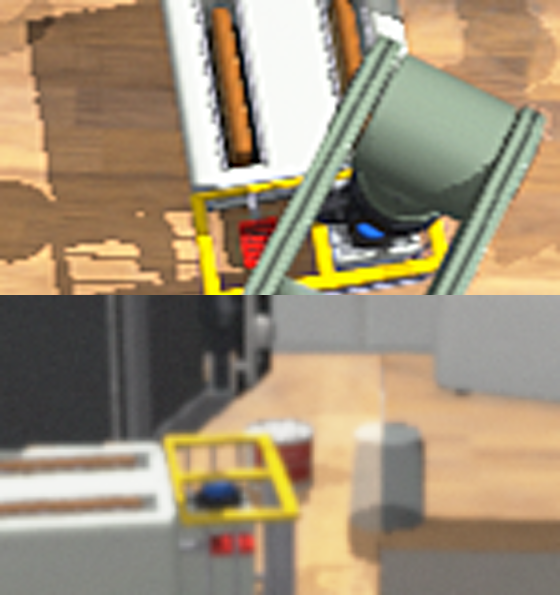

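The lever now sits at z about 0.099 (red at (255,240) in the top crop) and the slices have sunk. The fingers are over the button (370,230). I press it.

>>> play_rows(
  plan=[
    [1,0,0.2,2.5,0,0,0],
    [1,0,0.2,5,0,0,0],
    [1,0,0.2,6.5,0,0,0],
    [1,0,0.2,7.3,0,0,0],
    [1,0,0.2,7.8,0,0,0],
    [1,0,0.2,8.2,0,0,0],
    [1,0,0.2,8.4,0,0,0],
    [1,0,0.2,8.5,0,0,0],
    [1,0,0.2,8.6,0,0,0],
    [1,0,0.2,8.6,0,0,0],
  ],
)

```text
time_s: 5.1
ee_pos: [0.4638, -0.1254, 0.1132]
eef_rot: [[-0.191, 0.982, 0.002], [0.982, 0.191, -0.0], [-0.0, 0.001, -1.0]]
contact_force: [-0.6, 2.3, 4.4]
grip_width: 0.0004
```

>>> play_rows(
  plan=[
    [1,0,0,0.1,0,0,0],
    [1,0,0,0.2,0,0,0],
    [1,0,0,0.25,0,0,0],
    [1,0,0,0.25,0,0,0],
    [1,0,0,0.25,0,0,0],
  ],
)

```text
time_s: 5.52
ee_pos: [0.464, -0.1255, 0.1119]
eef_rot: [[-0.191, 0.982, 0.001], [0.982, 0.191, -0.0], [-0.001, 0.001, -1.0]]
contact_force: [-4.3, 4.7, 13.8]
grip_width: 0.0
```

The button is at its stop (z 0.1119, 14 N). I lift straight out and move back so the cameras can see.

>>> play_rows(
  plan=[
    [1,0,0,-2,0,0,0],
    [1,0,0,-5,0,0,0],
    [1,0,0,-8.5,0,0,0],
    [1,0,0,-12,0,0,0],
    [1,0,0,-14,0,0,0],
    [1,-3,-1,-14,0,0,0],
    [1,-6,-3,-14,0,0,0],
    [1,-9,-5,-14,0,0,0],
    [1,-9,-5,-14,0,0,0],
    [1,-9,-5,-14,0,0,0],
  ],
)

```text
time_s: 6.35
ee_pos: [0.4307, -0.2252, 0.2497]
eef_rot: [[-0.187, 0.982, 0.001], [0.982, 0.187, -0.001], [-0.001, 0.0, -1.0]]
contact_force: [0.2, 0.5, -0.1]
grip_width: 0.0
```

Run:
```python
from h import *
a,d=snap('top','top4'); b,_=snap('side','side4')
P=world('top',d); hs=cv2.cvtColor(a,cv2.COLOR_RGB2HSV)
for nm,lo,hi in(('red',(0,150,80),(8,255,255)),('blue',(100,130,60),(130,255,255))):
    m=cv2.inRange(hs,lo,hi); m[:,:265]=0;m[:,330:]=0;m[:190]=0;m[230:]=0
    print(nm,m.sum()//255,np.median(P[(m>0)&(d>0)],0).round(4) if m.any() else '')
# bystanders: change in both pictures
for n,x in(('top',a),('side',b)):
    o=np.load(f'pics/{n}0.npz')['im']; cv2.imwrite(f'pics/{n}d.png',cv2.absdiff(o,x).max(2))
c=np.hstack([a[100:300,120:440],cv2.absdiff(np.load('pics/top0.npz')['im'],a)[100:300,120:440]])
e=np.hstack([b[140:340,80:400],cv2.absdiff(np.load('pics/side0.npz')['im'],b)[140:340,80:400]])
cv2.imwrite('pics/c4.png',cv2.resize(np.vstack([c,e]),(800,500))[:,:,::-1]); o=ctrl.observe(); print(o['ee_pos'],o['contact_force'],o['time_s'])
```

```text
red 111 [ 0.4437 -0.0298  0.0995]
blue 65 [ 0.4615 -0.1263  0.1178]
[ 0.43127757 -0.22320765  0.24947632] [ 0.00583523  0.23511551 -0.27847146] 6.45
```

View pics/c4.png

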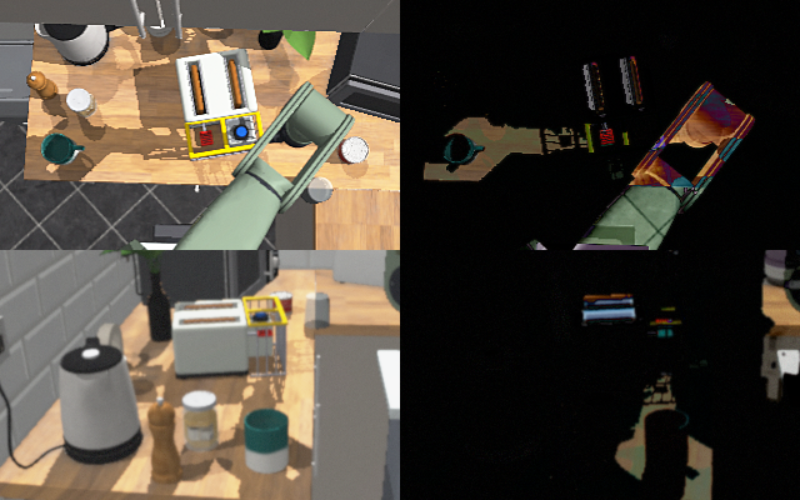

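The only changes from the start pictures are the slices, the lever, and the arm with its shadow. No bystander has moved: the light patch around the mug at (460,150) is the arm's shadow. The lever is at z 0.0995 and the button is back out at 0.118. I'm handing in.

```bash
python3 -c "
from station import ctrl
print(ctrl.finish_job())"
```

```text
the job is handed in; nothing more can be done
None
```

I pressed the red lever to its stop, then pressed the blue defrost button fully in and let it spring back. I handed the job in at about 6.5 s of the 45 s allowed.

- **Lever:** it stopped at z 0.0999 with the force up to 14 N. In the last picture it was still down at 0.0995 (0.100 is fully down), and the slices had sunk.
- **Button:** it bottomed out at z 0.1119 with about 14 N. Afterwards it read 0.118, which is fully out.
- **Guard and bystanders:** I saw no force reading that suggested contact with the guard. Comparing start and end pictures from both cameras showed no bystander shift; the only other changes were the lever, the slices, and the arm with its shadow.
- **Robot at hand-in:** the fingers were in free air at z 0.25, with a force reading of about 0.3 N (noise).

The collar outline from the top camera came out oversized because stray yellow pixels got into the mask. I used the lever and button positions instead, and they agreed with the side camera's collar fit to about 6 mm, well inside the roughly 25 mm of room in the windows. No other check failed or disagreed. The hand-in gave no verdict.

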